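Find the high spot of an off-centre ring in V-blocks

TASK

Take the black knob of the dial indicator and lower it gently onto the brass ring until the needle stands in the green arc. Then turn the shaft by its orange crank pin, leaving it lying in the V-blocks, to find where the ring stands highest under the plunger, and leave it with that high spot up, the plunger still resting on it, and your hand off everything. Turn softly, never drive the plunger to the end of its travel, and leave the two bottles and the bowl where they stand.

Things in the scene. Friction and masses are not known exactly. Their poses are not given: they have to be found in the camera images.
- fixture: fixed fixture: dark base plate 160 x 215 x 20 mm, two blue V-supports 18 mm thick at y = -50 and +50 mm (60-degree V, slippery white lining), steel column (18 mm thick, top 255 mm above the table) at y = +112 mm carrying the indicator. Origin on the table under the middle between the Vs; z up, y along the shaft, from the crank (-y) to the column (+y)
- v_center (a point): point of the fixture on the axis of a shaft lying in the Vs, midway between them, 95 mm above the table
- shaft: loose steel shaft, 24 mm thick, 0.8 to 1 kg with its ring, lying in both Vs along the fixture's y; nothing holds it down, and more than about 5 N upwards or sideways at the crank may lift it out. Origin on its axis midway between the Vs, y along the axis. It turns with about 0.04 N m and stays where it is left
- crank_grip (a point): on the axis of the crank's orange pin, a free-spinning round sleeve: 12 mm thick, parallel to the shaft, 50 mm from its axis, free from 77 to 130 mm towards -y of the shaft's middle; this point at 100 mm. Take it from above, fingers closing across it. At the start the crank leans 1.0 rad from upright to the fixture's -x side
- shaft_mid (a point): the shaft's axis midway between the Vs, in a brass ring 52 mm across, 22 mm wide, clamped 7 mm off centre in a direction that differs every time: a turn moves its top between 114 and 128 mm above the table. Its high spot comes up when the crank, turned over the top to the fixture's +x, is between 0.4 rad before and 0.95 rad past upright
- carriage (a joint): slide of the indicator on the column: 0 at the top, grows by the metres lowered, up to 0.055. Stiff sliding fit: stays where it is left, takes 4 to 10 N to move
- handle (a point): centre of the black block-shaped knob on the carriage, 16 mm (fixture x) by 26 mm (fixture y) by 34 mm high, top 17 mm above this point, to be gripped from above across its 16 mm; it is 122 mm above and 45 mm to +y of the tip of the relaxed plunger
- tip (a point): lowest point of the plunger's ball tip (8 mm ball), straight above the shaft's axis
- plunger (a joint): how far the sprung plunger is pressed in, m: 0 relaxed, 0.016 end of travel; 0.8 N to start it, 2.7 N at the end. It drives the red needle on the white dial (64 mm, facing +x and up at 45 degrees): at the dial's upper edge at 0, then clockwise 0.35 rad per mm (black ticks 1 mm apart); the green arc is 2 to 4.5 mm
- bottle_red: bystander: glass bottle 64 mm thick, 175 mm high with its red funnel (84 mm wide); origin under its middle
- bottle_blue: bystander: the same with a blue funnel
- bowl: bystander: glass bowl 120 mm wide, 50 mm high; origin under its middle

How it is judged (in metres and radians):
On the way, in this order (a step that is already met when the one before it is completed fails the run):
1. the plunger is lowered onto the ring and pressed in 2 to 4.5 mm (needle in the green arc) (value of joint plunger between 0.002 and 0.0045 m and height (world z) of tip below 0.1285 m), for 0.3 s.
2. the shaft is turned until the ring's high spot is under the plunger (height (world z) of tip above 0.1272 m and value of joint plunger above 0.002 m), for 0.2 s.
At the end, for the whole second after the job is handed in: Plunger resting on the ring, pressed in 2 to 15.5 mm, its tip over 127.2 mm above the table (high spot within about 18 degrees of straight up); shaft in both Vs (axis under 96.5 mm high, shifted under 5 mm); all at rest and released (all of step 2 and value of joint plunger below 0.0155 m and z of shaft_mid in the frame of fixture below 0.0965 m and horizontal distance between shaft_mid and v_center below 0.005 m and angular speed of shaft below 0.05 rad/s and velocity of joint carriage below 0.002 m/s); the robot touches nothing.
It fails at once if the plunger is driven to the end of its travel (over 15.5 mm) (value of joint plunger above 0.0155 m).
It fails at once if the shaft is lifted or tipped out of the Vs (middle over 5 mm up, or axis over 5 degrees from level) (z of shaft_mid in the frame of fixture above 0.1 m or angle between shaft's own y axis and vertical below 1.48 rad or angle between shaft's own y axis and vertical above 1.66 rad).
It fails at once if the shaft is pressed hard into the Vs (contact forces over 45 N in all; about 20 N at rest) (contact force between shaft and fixture above 45 N).
It fails at once if a bottle or the bowl is moved over 30 mm (distance of any of bottle_red, bottle_blue, bowl from where it was at the start of the episode above 0.03 m).
It also fails if it takes over 69 s, if anything falls off the work surface, if the arm or the gripper's body presses on something with over 40 N, if the wrist force passes 120 N, or if a joint passes its speed limit or range.

ROBOT

A 7-joint arm with a two-finger parallel gripper is mounted at the origin on the work surface. World frame = base frame: x ahead of the robot, y to its left, z up, the work surface at z = 0. Lengths are in mm, angles in rad, forces in N, time in s.
With the tool pointing down it reaches from about 425 to 925 mm from the base axis. Payload 6.8 kg.
Tool frame: the origin (TCP) lies midway between the tips of the shut fingers; the grasp point (between the pads) lies 19 mm behind it (arm.tcp_to_grasp is the distance from the TCP to the grasp point, in mm); z points along the fingers, y is the direction in which the jaws open and shut (so a half turn about z gives the same grasp; the last joint's range is limited). The gripper opens to 88 mm and grips with 3 to 60 N. Pads are 20 mm wide; open, the fingers measure 115 mm over their backs; the gripper's body (75 mm by 178 mm) begins 61 mm behind the grasp point.
Start: joints at [1.042, 0.477, 0.022, 1.555, -0.011, 1.109, -0.083], TCP at [275.742, -616.128, 222.664] pointing down, gripper open.
Joint ranges: [-2.96, 2.96], [-0.34, 2.1], [-1.41, 1.46], [0.24, 2.44], [-1.37, 4.51], [0.17, 1.92], [-2.96, 2.96]. Speed limits (rad/s): [2.39, 2.39, 3.14, 3.14, 3.14, 3.14, 3.14].

INTERFACE

Orientations are given as a unit quaternion [w, x, y, z].
In Python, from plant import status, eyes, arm gives the robot as it stands.
- The arm moves only by the tool send_rows, never from a script. Its argument "targets" is a list of rows, each an object with "fingers": the closure in counts, from 0 (fully open) to 255 (shut); "offset": the shift along the tool's x, y, z in cm, a list of three; "twist": the turn about the tool's z in degrees. In form: [{"fingers": fingers, "offset": [dx, dy, dz], "twist": twist}, ...]. A call has exactly 8 rows; each row shifts and turns the commanded pose from where the row before left it, along the tool's axes as they then stand; what a row does not reach is not made up. A row lasts 1/8 s, in which the tool goes at most 62.5 mm and 10.7 degrees, less where a joint would pass 70% of its speed; a pose out of reach is approached as far as the arm can. A call is refused whole if a number of a shift passes 6.25 or a number of a turn 10.7, either way. A call with a gripper value outside its range is refused whole. The fingers move at their own pace and stop on an object; "grip_force" is the grip in N (left out, the last holds). Time passes only in rows, so rows that do not move let the fingers close, or fill a call up. It gives the time, the measured TCP pose, the force and the opening at its end, in the units of the state.
- status.observe(): the state, without advancing time (a new reading comes with each control period).
- eyes.capture(name): name is "scene" or "top" or "wrist"; returns the picture (384x512x3 uint8, blue, green, red); there is no depth.
- eyes.calibration(name): a dict with "mtx" (3x3 intrinsics, pixels), "R" (3x3) and "t" (3): a world point X has camera coordinates R X + t. Camera axes: x right, y down, z forward; pixel columns grow to the right and rows downward; lengths in mm; the calibration is good to about 2 mm. A picture is of the moment at which its call begins: read the wrist's pose just before it. calibration takes no time and is no camera call; for the wrist camera it gives the pose at the moment of the call.
- arm.finish_job(): hands the job in, once; it reports no verdict.
The state is a dict: "time_s": time; "joints": joint angles; "qvel": joint speeds; "joint_torque": joint torques, N m; "tcp_pos": TCP position; "ee_rot": TCP orientation; "wrist_force": force on the tool from outside, world axes, zero at the start; "wrist_torque": the same for the moment, N m; "grip_width": finger opening in mm.
Only numpy, scipy, OpenCV 4.12 (cv2) and the standard library are available. Lean on these libraries where they do the work, as an engineer would, in place of code of your own. Each camera call takes 0.05 s, during which the arm holds its last target. There are 200 camera calls.

## Working session

There is one attempt and no reset: what is moved stays moved. The work goes in short steps, Python scripts to look and compute and a tool call to move; the robot and the scene stay as the last step left them, time stands still between calls to the robot, and variables do not carry over. Pictures are saved under pics/ and viewed, about 8 in all and at most 12, crops included, and the job is handed in when it is done.

Besides the shell and the picture viewer there is one more tool, called after "Emit:" in YAML: its name, and indented under it one key for each argument. send_rows: Moves the arm, as the interface text tells. Its arguments: {"type":"object","properties":{"targets":{"type":"array","items":{"type":"object","properties":{"fingers":{"type":"number"},"offset":{"type":"array","items":{"type":"number"}},"twist":{"type":"number"}}}},"grip_force":{"type":"number"}},"required":["targets"]}

```bash
mkdir -p pics; ls
python3 - <<'E'
from plant import status,eyes,arm
import cv2,numpy as np
s=status.observe();print({k:np.round(v,3).tolist() for k,v in s.items()},arm.tcp_to_grasp)
for n in("scene","top"):
    cv2.imwrite(f"pics/{n}0.png",eyes.capture(n)); c=eyes.calibration(n);print(n,{k:np.round(v,3).tolist() for k,v in c.items()})
E
```

```text
pics
{'time_s': 0.0, 'joints': [1.042, 0.478, 0.022, 1.556, -0.011, 1.109, -0.083], 'qvel': [0.001, 0.0, -0.0, 0.001, -0.001, -0.001, 0.0], 'joint_torque': [-0.001, -58.284, 1.534, -27.261, -0.054, 0.017, 0.0], 'tcp_pos': [275.463, -615.579, 221.679], 'ee_rot': [-0.001, 0.978, 0.209, -0.0], 'wrist_force': [-0.376, -0.549, 0.014], 'wrist_torque': [-0.014, -0.008, 0.0], 'grip_width': 88.336} 18.700000000000003
scene {'mtx': [[408.58, 0.0, 259.12], [0.0, 408.58, 191.774], [0.0, 0.0, 1.0]], 'R': [[0.444, 0.896, -0.002], [0.738, -0.367, -0.566], [-0.508, 0.25, -0.824]], 't': [-289.221, -296.593, 1667.808]}
top {'mtx': [[452.302, 0.0, 255.127], [0.0, 452.302, 190.929], [0.0, 0.0, 1.0]], 'R': [[-0.028, -0.999, -0.023], [-0.989, 0.031, -0.143], [0.144, 0.019, -0.989]], 't': [69.216, 590.896, 1490.089]}
```

View pics/scene0.png

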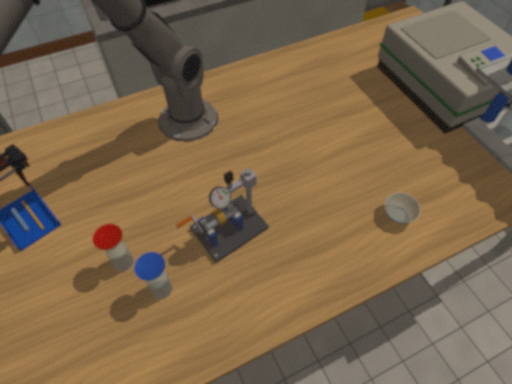

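View pics/top0.png

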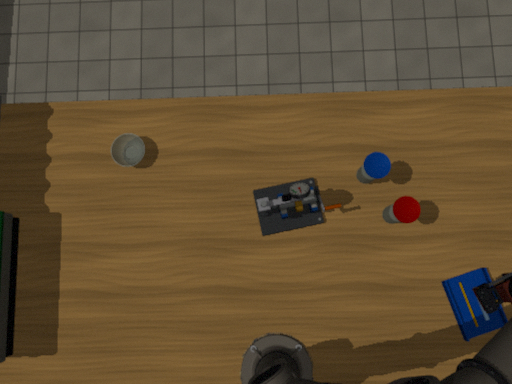

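Run:
```python
import cv2,numpy as np
a=cv2.imread("pics/top0.png")[170:245,245:365];b=cv2.imread("pics/scene0.png")[160:265,170:275]
a=cv2.resize(a,None,fx=6,fy=6,interpolation=cv2.INTER_CUBIC);cv2.imwrite("pics/a.png",a)
cv2.imwrite("pics/b.png",cv2.resize(b,None,fx=5.7,fy=5.7,interpolation=cv2.INTER_CUBIC))
```

```text
(no output)
```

View pics/a.png

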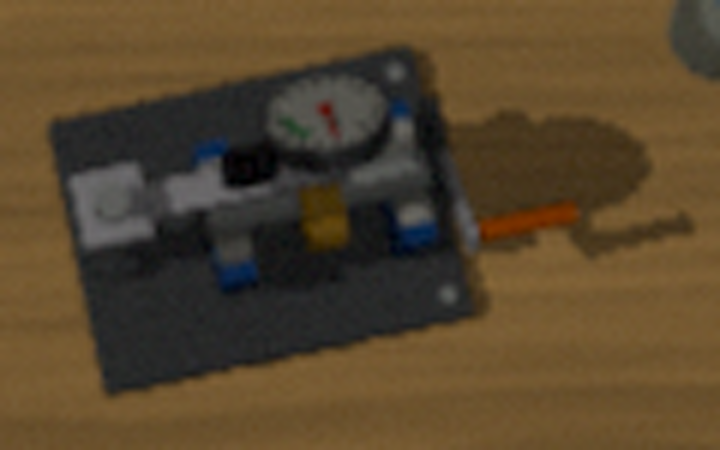

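View pics/b.png

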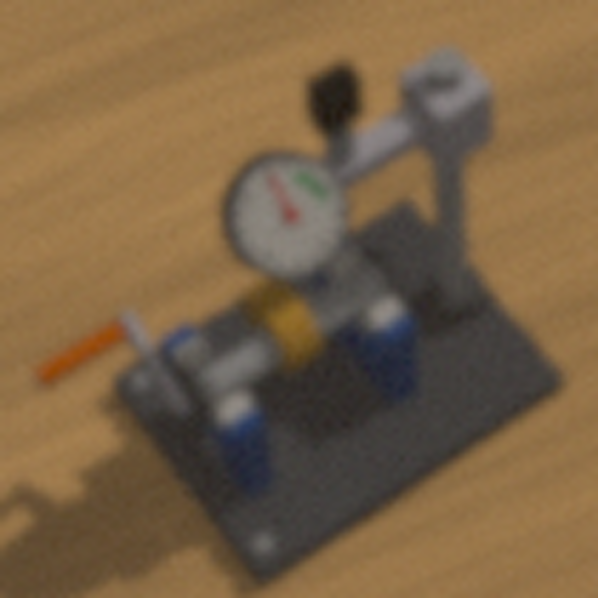

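```bash
cat > h.py <<'E'
from plant import status,eyes,arm
import cv2,numpy as np
from scipy.optimize import least_squares
def proj(n,X):
    c=eyes.calibration(n);p=np.array(c["R"])@np.array(X,float).reshape(3)+np.ravel(c["t"]);q=np.array(c["mtx"])@p;return q[:2]/q[2]
E
python3 - <<'E'
from h import *
T=lambda x,y:np.array([x/6+245-.5,y/6+170-.5]);S=lambda x,y:np.array([x/5.7+170-.5,y/5.7+160-.5])
sx,sz=-50*np.sin(1),95+50*np.cos(1)
def pts(a,kz,kx):
  C=[(80,-a,20),(-80,-a,20),(-80,215-a,20),(80,215-a,20)]
  P=[(sx,-130,sz),(sx,-77,sz),(kx,45,kz),(0,112,255)]
  return C+P
t=[T(410,47),T(475,315),T(108,392),T(52,122),T(578,213),T(483,232),T(250,167),T(113,203)]
s=[S(262,582),S(120,385),S(407,200),S(560,382),S(42,378),S(125,328),S(335,97),S(443,80)]
c={n:eyes.calibration(n) for n in("top","scene")}
def pr(n,X):
    k=c[n];p=X@np.array(k["R"]).T+np.ravel(k["t"]);q=p@np.array(k["mtx"]).T;return q[:,:2]/q[:,2:]
def f(v):
  x,y,w,a,kz,kx=v
  L=np.array(pts(a,kz,kx),float);X=L.copy();X[:,0]=x+np.cos(w)*L[:,0]-np.sin(w)*L[:,1];X[:,1]=y+np.sin(w)*L[:,0]+np.cos(w)*L[:,1]
  return np.r_[pr("top",X)-t,pr("scene",X)-s].ravel()
r=least_squares(f,[600,0,.2,95,270,0],x_scale=[10,10,.1,10,10,10],loss="soft_l1");print(np.round(r.x,3));print(np.round(f(r.x).reshape(-1,2),1).tolist())
x,y,w=r.x[:3]
for nm,l in dict(handle=(r.x[5],45),pin=(sx,-100),pinup=(0,-100)).items(): print(nm,x+np.cos(w)*l[0]-np.sin(w)*l[1],y+np.sin(w)*l[0]+np.cos(w)*l[1])
print(status.observe()["ee_rot"])
E
```

```text
[ 5.46604e+02 -8.51460e+01  1.80000e-01  8.10690e+01  2.79587e+02
 -1.09800e+00]
[[0.7, -0.8], [0.5, -0.1], [-0.3, 0.3], [-0.6, -0.3], [-0.3, -0.3], [-0.7, -0.0], [0.1, -0.1], [-0.1, -0.6], [-0.8, -0.2], [-2.2, -1.1], [0.2, -0.5], [1.1, -0.6], [-0.7, 0.6], [-0.3, 0.4], [-0.3, 0.1], [0.5, -2.7]]
handle 537.4763676341115 -41.06750350479778
pin 523.0922901683748 -191.0578231033147
pinup 564.4875822095404 -183.53363925983084
[-7.56247945e-04  9.77944363e-01  2.08864058e-01 -2.35484378e-04]
```

Emit:
send_rows:
  targets:
    - {"fingers": 0,"offset": [0,0,-1.5],"twist": -9.5}
    - {"fingers": 0,"offset": [0,0,-1.5],"twist": -9.5}
    - {"fingers": 0,"offset": [0,0,-1.5],"twist": -9.5}
    - {"fingers": 0,"offset": [0,0,-1.5],"twist": -9.5}
    - {"fingers": 0,"offset": [0,0,-1.5],"twist": -9.5}
    - {"fingers": 0,"offset": [0,0,-1.5],"twist": -9.5}
    - {"fingers": 0,"offset": [0,0,-1.5],"twist": -9.5}
    - {"fingers": 110,"offset": [0,0,-1],"twist": -9.7}
  grip_force: 20

```text
time_s: 1.1
tcp_pos: [275.7, -616.1, 337.9]
ee_rot: [-0.0, 0.639, 0.77, 0.0]
wrist_force: [-0.1, -0.3, -0.6]
grip_width: 80.8
```

```bash
cat >> h.py <<'E'
from scipy.spatial.transform import Rotation as Ro
O=np.array([546.6,-85.1]);W=0.18
def fx(p):  # fixture -> world
    c,s=np.cos(W),np.sin(W);return np.array([O[0]+c*p[0]-s*p[1],O[1]+s*p[0]+c*p[1],p[2]])
def go(p,yaw=None):
    """cm in tool axes from measured TCP to fixture point p (TCP), twist needed in deg"""
    s=status.observe();q=s["ee_rot"];R=Ro.from_quat([q[1],q[2],q[3],q[0]]).as_matrix()
    d=R.T@(fx(p)-np.array(s["tcp_pos"]))/10
    tx=np.arctan2(R[1,0],R[0,0]);print("t",round(s["time_s"],2),"tcp",np.round(s["tcp_pos"],1),"j",np.round(s["joints"],2),"tilt",np.round(R[:,2],3),"F",np.round(s["wrist_force"],1),"w",round(s["grip_width"],1))
    print("shift cm",np.round(d,2),"twist deg",round(np.degrees(-(W+np.pi/2-tx)),2))
E
python3 -c "
from h import *
go((-1,48,335))"
```

```text
t 1.1 tcp [ 275.7 -616.1  337.9] j [ 1.22  0.42 -0.24  1.39  0.1   1.34  1.17] tilt [-0.  0. -1.] F [-0.1 -0.3 -0.6] w 80.8
shift cm [51.99 36.34  0.3 ] twist deg 0.31
```

Emit:
send_rows:
  targets:
    - {"fingers": 110,"offset": [3.5,2.5,0],"twist": 0}
    - {"fingers": 110,"offset": [3.5,2.5,0],"twist": 0}
    - {"fingers": 110,"offset": [3.5,2.5,0],"twist": 0}
    - {"fingers": 110,"offset": [3.5,2.5,0],"twist": 0}
    - {"fingers": 110,"offset": [3.5,2.5,0],"twist": 0}
    - {"fingers": 110,"offset": [3.5,2.5,0],"twist": 0}
    - {"fingers": 110,"offset": [3.5,2.5,0],"twist": 0}
    - {"fingers": 110,"offset": [3.5,2.5,0],"twist": 0}

```text
time_s: 2.1
tcp_pos: [422.6, -303.4, 337.3]
ee_rot: [-0.0, 0.641, 0.768, -0.0]
wrist_force: [0.7, 0.3, -0.6]
grip_width: 50.2
```

Emit:
send_rows:
  targets:
    - {"fingers": 110,"offset": [3.5,2.5,0],"twist": 0}
    - {"fingers": 110,"offset": [3.5,2.5,0],"twist": 0}
    - {"fingers": 110,"offset": [3.5,2.5,0],"twist": 0}
    - {"fingers": 110,"offset": [3.5,2.5,0],"twist": 0}
    - {"fingers": 110,"offset": [3.5,2.5,0],"twist": 0}
    - {"fingers": 110,"offset": [3.5,2.5,0],"twist": 0}
    - {"fingers": 110,"offset": [2,1.3,0],"twist": 0}
    - {"fingers": 110,"offset": [0,0,0],"twist": 0}

```text
time_s: 3.1
tcp_pos: [541.7, -47.5, 337.3]
ee_rot: [-0.001, 0.639, 0.769, 0.0]
wrist_force: [-0.4, -1.1, 0.2]
grip_width: 50.2
```

```bash
python3 -c "
from h import *
go((-1,47,266))
cv2.imwrite('pics/w1.png',eyes.capture('wrist'))
for x in (-8,8):
  for y in (32,58): print(proj('wrist',fx((x,y,296.6))))"
```

```text
t 3.1 tcp [541.7 -47.5 337.3] j [ 0.5   0.23 -0.62  1.69  0.14  1.27  0.03] tilt [-0.001  0.001 -1.   ] F [-0.4 -1.1  0.2] w 50.2
shift cm [ 0.9  -0.28  7.13] twist deg 0.22
[247.33715834 223.32667796]
[246.89779444 185.7910088 ]
[271.18922947 223.3175514 ]
[271.55676921 185.78201993]
```

View pics/w1.png

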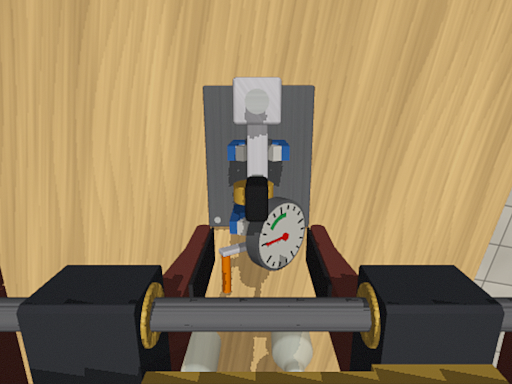

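```bash
python3 -c "
from h import *
c=eyes.calibration('wrist')
eyes.calibration=lambda n:c
print('cam',-np.array(c['R']).T@np.ravel(c['t']))
th=np.linspace(0,6.28,60)
def circ(v):
  return np.array([proj('wrist',fx((v[0]+32*np.cos(t)*.707,v[1]+32*np.sin(t),v[2]-32*np.cos(t)*.707))) for t in th])
def f(v):
  k=circ(v);return [k[:,0].max()-306.5,k[:,1].min()-197.5,k[:,1].max()-271]
r=least_squares(f,[15,0,220],diff_step=.01);print(r.x,f(r.x))
"
```

```text
cam [527.27111625  23.56731549 499.18778226]
[ 20.36212186   2.35886299 246.17795994] [np.float64(2.808064891723916e-11), np.float64(6.866684998385608e-11), np.float64(1.169837560155429e-10)]
```

Emit:
send_rows:
  targets:
    - {"fingers": 110,"offset": [0.55,-0.15,0.3],"twist": 0.2}
    - {"fingers": 110,"offset": [0.55,-0.15,0.8],"twist": 0}
    - {"fingers": 110,"offset": [0,0,1.2],"twist": 0}
    - {"fingers": 110,"offset": [0,0,1.4],"twist": 0}
    - {"fingers": 110,"offset": [0,0,1.4],"twist": 0}
    - {"fingers": 110,"offset": [0,0,1.2],"twist": 0}
    - {"fingers": 110,"offset": [0,0,0.8],"twist": 0}
    - {"fingers": 110,"offset": [0,0,0],"twist": 0}

```text
time_s: 4.15
tcp_pos: [536.4, -39.1, 266.0]
ee_rot: [-0.0, 0.642, 0.767, -0.0]
wrist_force: [1.0, 0.3, -1.0]
grip_width: 50.0
```

Emit:
send_rows:
  targets:
    - {"fingers": 255,"offset": [0,0,0],"twist": 0}
    - {"fingers": 255,"offset": [0,0,0],"twist": 0}
    - {"fingers": 255,"offset": [0,0,0],"twist": 0}
    - {"fingers": 255,"offset": [0,0,0],"twist": 0}
    - {"fingers": 255,"offset": [0,0,0],"twist": 0}
    - {"fingers": 255,"offset": [0,0,0],"twist": 0}
    - {"fingers": 255,"offset": [0,0,0],"twist": 0}
    - {"fingers": 255,"offset": [0,0,0],"twist": 0}
  grip_force: 30

```text
time_s: 5.15
tcp_pos: [537.5, -39.0, 266.9]
ee_rot: [0.001, 0.642, 0.767, 0.001]
wrist_force: [6.1, 0.2, -1.4]
grip_width: 16.0
```

```bash
python3 -c "
from h import *
go((-1,47,266))
cv2.imwrite('pics/w2.png',eyes.capture('wrist'))"
```

```text
t 5.15 tcp [537.5 -39.  266.9] j [ 0.48  0.27 -0.62  1.8   0.17  1.13 -0.02] tilt [ 0.002  0.    -1.   ] F [ 6.1  0.2 -1.4] w 16.0
shift cm [-0.   -0.03  0.09] twist deg -0.18
```

View pics/w2.png

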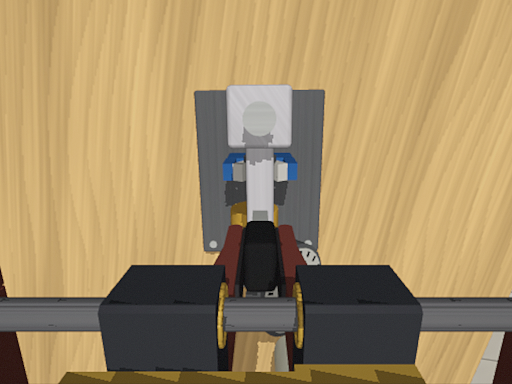

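Emit:
send_rows:
  targets:
    - {"fingers": 255,"offset": [0,0.1,0.2],"twist": 0}
    - {"fingers": 255,"offset": [0,0,0.5],"twist": 0}
    - {"fingers": 255,"offset": [0,0,0.5],"twist": 0}
    - {"fingers": 255,"offset": [0,0,0.5],"twist": 0}
    - {"fingers": 255,"offset": [0,0,0.5],"twist": 0}
    - {"fingers": 255,"offset": [0,0,0.5],"twist": 0}
    - {"fingers": 255,"offset": [0,0,0.3],"twist": 0}
    - {"fingers": 255,"offset": [0,0,0],"twist": 0}
  grip_force: 30

```text
time_s: 6.2
tcp_pos: [537.5, -39.0, 236.5]
ee_rot: [-0.0, 0.642, 0.767, -0.0]
wrist_force: [1.3, -0.5, 1.3]
grip_width: 15.9
```

```bash
cat >> h.py <<'E'
def needle(kz,tag):
    """rectify the dial seen by the scene camera: up = dial's upper edge, right = clockwise; kz: knob height"""
    im=eyes.capture("scene");cz=246.2-(279.6-kz);n=320
    g=lambda u,v:proj("scene",fx((20.4-v*.7071,2+u,cz+v*.7071)))   # u to viewer's right (+y), v up the dial
    src=np.float32([g(-40,40),g(40,40),g(40,-40),g(-40,-40)]);M=cv2.getPerspectiveTransform(src,np.float32([[0,0],[n,0],[n,n],[0,n]]))
    r=cv2.warpPerspective(im,M,(n,n),flags=cv2.INTER_CUBIC);cv2.imwrite(f"pics/{tag}.png",r)
    f=r.astype(float);red=np.clip(f[...,2]-np.maximum(f[...,0],f[...,1])-30,0,None);gr=np.clip(f[...,1]-np.maximum(f[...,0],f[...,2])-15,0,None)
    # dial centre from the white disc
    c0=np.array([n/2,n/2]);yy,xx=np.mgrid[:n,:n]
    gc=np.array([(gr*xx).sum(),(gr*yy).sum()])/max(gr.sum(),1)
    red[np.hypot(xx-c0[0],yy-c0[1])>120]=0
    m=red>0;p=np.c_[xx[m],yy[m]];w=red[m];mu=(p*w[:,None]).sum(0)/w.sum();C=((p-mu).T*w)@(p-mu)/w.sum();e=np.linalg.eigh(C);ax=e[1][:,1]
    t=(p-mu)@ax; 
    print(tag,"red mean",np.round(mu,1),"axis deg cw from up (mod 180)",round(np.degrees(np.arctan2(ax[0],-ax[1]))%180,1),"extent",t.min().round(),t.max().round(),"green",np.round(gc,1))
E
python3 -c "
from h import *
go((-1,47,266))
s=status.observe();print(eyes.calibration('scene')['t'])
needle(279.6-(266.-s['tcp_pos'][2]),'n1')
im=cv2.imread('pics/scene0.png');eyes.capture=lambda n:im
needle(279.6,'n0')
cv2.imwrite('pics/nn.png',np.hstack([cv2.imread('pics/n0.png'),cv2.imread('pics/n1.png')]))"
```

```text
t 6.2 tcp [537.5 -39.  236.5] j [ 0.47  0.3  -0.62  1.83  0.2   1.07 -0.05] tilt [-0. -0. -1.] F [ 1.3 -0.5  1.3] w 15.9
shift cm [-0.   -0.04 -2.95] twist deg -0.2
[-289.22137632 -296.59343257 1667.80806006]
n1 red mean [176.4 149.2] axis deg cw from up (mod 180) 37.0 extent -102.0 50.0 green [222.4 147.3]
n0 red mean [157.2 167.8] axis deg cw from up (mod 180) 36.2 extent -128.0 23.0 green [213.9 131.2]
```

View pics/nn.png

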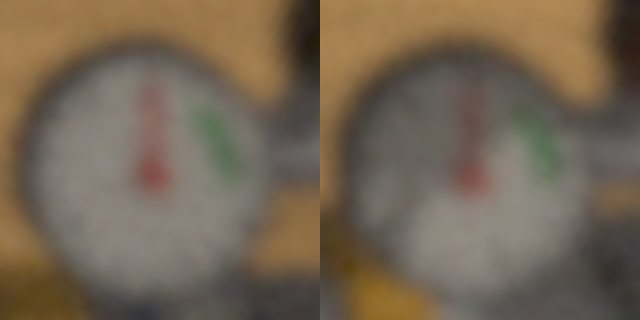

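Emit:
send_rows:
  targets:
    - {"fingers": 255,"offset": [0,0,0.1],"twist": 0}
    - {"fingers": 255,"offset": [0,0,0.1],"twist": 0}
    - {"fingers": 255,"offset": [0,0,0.1],"twist": 0}
    - {"fingers": 255,"offset": [0,0,0.1],"twist": 0}
    - {"fingers": 255,"offset": [0,0,0],"twist": 0}
    - {"fingers": 255,"offset": [0,0,0],"twist": 0}
    - {"fingers": 255,"offset": [0,0,0],"twist": 0}
    - {"fingers": 255,"offset": [0,0,0],"twist": 0}

```text
time_s: 7.25
tcp_pos: [537.6, -38.9, 232.6]
ee_rot: [-0.0, 0.642, 0.767, -0.0]
wrist_force: [-0.8, -0.2, 4.3]
grip_width: 16.0
```

```bash
cat >> h.py <<'E'
def ang(tag):
    f=cv2.imread(f"pics/{tag}.png").astype(float);n=320;yy,xx=np.mgrid[:n,:n];red=np.clip(f[...,2]-np.maximum(f[...,0],f[...,1])-15,0,None)
    hub=np.array([154,174.]);m=np.hypot(xx-hub[0],yy-hub[1])<18
    near=red*(np.hypot(xx-hub[0],yy-hub[1])<22)
    r=np.hypot(xx-hub[0],yy-hub[1]);a=np.degrees(np.arctan2(xx-hub[0],-(yy-hub[1])));k=(r>32)&(r<80)
    h,_=np.histogram(a[k],bins=np.arange(-180,181,10),weights=red[k]);i=h.argmax();b=-175+10*i
    d=(a-b+180)%360-180;kk=k&(abs(d)<30);v=b+(d[kk]*red[kk]).sum()/red[kk].sum();print(tag,"needle deg",round(v,1),"= mm",round(np.radians(v)/.35,2),"share",round(red[kk].sum()/red[k].sum(),2))
def read(tag):
    s=status.observe();needle(279.6-(266.-s['tcp_pos'][2]),tag);ang(tag)
E
python3 -c "
from h import *
go((-1,47,266));ang('n0');ang('n1');read('n2')"
```

```text
t 7.25 tcp [537.6 -38.9 232.6] j [ 0.47  0.3  -0.62  1.84  0.2   1.06 -0.05] tilt [-0. -0. -1.] F [-0.8 -0.2  4.3] w 16.0
shift cm [-0.   -0.04 -3.34] twist deg -0.2
n0 needle deg -0.5 = mm -0.03 share 0.99
n1 needle deg -2.2 = mm -0.11 share 1.0
n2 red mean [163.6 163.5] axis deg cw from up (mod 180) 34.8 extent -121.0 30.0 green [222.4 152.5]
n2 needle deg 34.8 = mm 1.74 share 1.0
```

Emit:
send_rows:
  targets:
    - {"fingers": 255,"offset": [0,0,0.07],"twist": 0}
    - {"fingers": 255,"offset": [0,0,0.07],"twist": 0}
    - {"fingers": 255,"offset": [0,0,0],"twist": 0}
    - {"fingers": 255,"offset": [0,0,0],"twist": 0}
    - {"fingers": 255,"offset": [0,0,0],"twist": 0}
    - {"fingers": 255,"offset": [0,0,0],"twist": 0}
    - {"fingers": 255,"offset": [0,0,0],"twist": 0}
    - {"fingers": 255,"offset": [0,0,0],"twist": 0}

```text
time_s: 8.3
tcp_pos: [537.6, -39.0, 231.2]
ee_rot: [-0.0, 0.642, 0.767, -0.0]
wrist_force: [-2.4, -1.2, 5.1]
grip_width: 16.1
```

```bash
python3 -c "
from h import *
go((-1,47,266));read('n3')"
```

```text
t 8.3 tcp [537.6 -39.  231.2] j [ 0.47  0.31 -0.61  1.84  0.2   1.06 -0.05] tilt [-0. -0. -1.] F [-2.4 -1.2  5.1] w 16.1
shift cm [ 0.   -0.04 -3.48] twist deg -0.21
n3 red mean [166.3 166. ] axis deg cw from up (mod 180) 32.0 extent -122.0 31.0 green [0. 0.]
n3 needle deg 66.4 = mm 3.31 share 0.99
```

Emit:
send_rows:
  targets:
    - {"fingers": 110,"offset": [0,0,0],"twist": 0}
    - {"fingers": 110,"offset": [0,0,0],"twist": 0}
    - {"fingers": 110,"offset": [0,0,0],"twist": 0}
    - {"fingers": 110,"offset": [0,0,0],"twist": 0}
    - {"fingers": 110,"offset": [0,0,0],"twist": 0}
    - {"fingers": 110,"offset": [0,0,0],"twist": 0}
    - {"fingers": 110,"offset": [0,0,-0.5],"twist": 0}
    - {"fingers": 110,"offset": [0,0,-1],"twist": 0}

```text
time_s: 9.35
tcp_pos: [537.5, -38.9, 246.6]
ee_rot: [-0.0, 0.642, 0.767, -0.0]
wrist_force: [0.4, 0.2, 0.0]
grip_width: 49.9
```

Emit:
send_rows:
  targets:
    - {"fingers": 110,"offset": [0,0,-1.5],"twist": 0}
    - {"fingers": 110,"offset": [0,0,-1.5],"twist": 0}
    - {"fingers": 110,"offset": [0,0,-1.5],"twist": 0}
    - {"fingers": 110,"offset": [0,0,-1],"twist": 0}
    - {"fingers": 110,"offset": [0,0,-0.5],"twist": 0}
    - {"fingers": 110,"offset": [-1,0,0],"twist": 0}
    - {"fingers": 110,"offset": [-2,0,0],"twist": 0}
    - {"fingers": 110,"offset": [-2,0,0],"twist": 0}

```text
time_s: 10.35
tcp_pos: [546.4, -90.4, 305.7]
ee_rot: [-0.0, 0.642, 0.766, -0.0]
wrist_force: [0.2, -0.1, 0.6]
grip_width: 49.8
```

```bash
python3 -c "
from h import *
s=np.sin(1)*50;go((-s,-104,200));needle(279.6-34.8,'n4');ang('n4')"
```

```text
t 10.35 tcp [546.4 -90.4 305.7] j [ 0.54  0.26 -0.6   1.71  0.16  1.22  0.09] tilt [-0.001 -0.    -1.   ] F [ 0.2 -0.1  0.6] w 49.8
shift cm [-9.9  -4.04 10.57] twist deg -0.27
n4 red mean [164.  169.4] axis deg cw from up (mod 180) 30.8 extent -126.0 28.0 green [0. 0.]
n4 needle deg 67.2 = mm 3.35 share 0.98
```

Emit:
send_rows:
  targets:
    - {"fingers": 110,"offset": [-2.4,-1,0],"twist": 0}
    - {"fingers": 110,"offset": [-2.5,-1,0],"twist": 0}
    - {"fingers": 110,"offset": [-2.5,-1,0],"twist": 0}
    - {"fingers": 110,"offset": [-2.5,-1,1],"twist": 0}
    - {"fingers": 110,"offset": [0,0,3],"twist": 0}
    - {"fingers": 110,"offset": [0,0,3.5],"twist": 0}
    - {"fingers": 110,"offset": [0,0,2.5],"twist": 0}
    - {"fingers": 110,"offset": [0,0,0],"twist": 0}

```text
time_s: 11.4
tcp_pos: [522.9, -193.1, 204.3]
ee_rot: [-0.002, 0.642, 0.766, -0.001]
wrist_force: [0.2, 0.7, 0.6]
grip_width: 49.7
```

```bash
python3 -c "
from h import *
s=np.sin(1)*50;z=95+50*np.cos(1);go((-s,-104,z-18.7));im=eyes.capture('wrist');cv2.imwrite('pics/w3.png',im)
for y in (-77,-130):
  for x in (-6,6): print(y,proj('wrist',fx((-s+x,y,z))))
m=cv2.inRange(cv2.cvtColor(im,cv2.COLOR_BGR2HSV),(3,150,120),(16,255,255))
for r in range(0,384,8):
  q=np.flatnonzero(m[r]); 
  if len(q): print(r,q.min(),q.max(),len(q))
"
```

```text
t 11.4 tcp [ 522.9 -193.1  204.3] j [ 0.67  0.35 -0.53  1.83  0.21  1.02  0.23] tilt [-0.004  0.002 -1.   ] F [0.2 0.7 0.6] w 49.7
shift cm [-0.22  0.09 10.09] twist deg -0.25
-77 [252.30406333 167.87080143]
-77 [267.78687652 167.78367624]
-130 [253.09254401 231.4784536 ]
-130 [267.73302931 231.40109097]
0 401 401 1
32 407 407 1
168 254 268 7
176 254 268 14
184 254 268 15
192 254 268 15
200 254 268 12
208 254 268 15
216 254 268 14
224 254 268 15
232 255 267 13
```

View pics/w3.png

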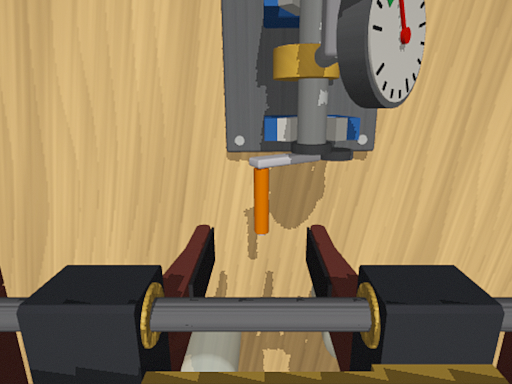

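Emit:
send_rows:
  targets:
    - {"fingers": 110,"offset": [-0.1,0.08,1],"twist": 0}
    - {"fingers": 110,"offset": [-0.1,0.08,2],"twist": 0}
    - {"fingers": 110,"offset": [0,0,2],"twist": 0}
    - {"fingers": 110,"offset": [0,0,2],"twist": 0}
    - {"fingers": 110,"offset": [0,0,1.5],"twist": 0}
    - {"fingers": 110,"offset": [0,0,1],"twist": 0}
    - {"fingers": 110,"offset": [0,0,0.5],"twist": 0}
    - {"fingers": 110,"offset": [0,0,0],"twist": 0}

```text
time_s: 12.45
tcp_pos: [526.5, -194.3, 106.3]
ee_rot: [0.0, 0.642, 0.767, 0.0]
wrist_force: [-0.4, 0.5, 0.4]
grip_width: 50.0
```

Emit:
send_rows:
  targets:
    - {"fingers": 213,"offset": [0,0,0],"twist": 0}
    - {"fingers": 213,"offset": [0,0,0],"twist": 0}
    - {"fingers": 213,"offset": [0,0,0],"twist": 0}
    - {"fingers": 213,"offset": [0,0,0],"twist": 0}
    - {"fingers": 213,"offset": [0,0,0],"twist": 0}
    - {"fingers": 213,"offset": [0,0,0],"twist": 0}
    - {"fingers": 213,"offset": [0,0,0],"twist": 0}
    - {"fingers": 213,"offset": [0,0,0],"twist": 0}
  grip_force: 3

```text
time_s: 13.45
tcp_pos: [526.0, -194.5, 106.1]
ee_rot: [-0.0, 0.642, 0.767, -0.0]
wrist_force: [-3.8, -0.7, 0.1]
grip_width: 14.6
```

```bash
python3 -c "
from h import *
a=-1;s=np.sin(a)*50;z=95+50*np.cos(a);go((s,-104,z-18.7));needle(279.6-34.8,'n5');ang('n5')
cv2.imwrite('pics/w4.png',eyes.capture('wrist'))
q=[(50*np.sin(x),50*np.cos(x)) for x in np.arange(-1,.71,.1)]
print(np.round(np.diff(q,axis=0)/10,2).tolist())"
```

```text
t 13.45 tcp [ 526.  -194.5  106.1] j [ 0.62  0.48 -0.49  1.91  0.3   0.83  0.16] tilt [-0.001 -0.    -1.   ] F [-3.8 -0.7  0.1] w 14.6
shift cm [-0.01 -0.22  0.28] twist deg -0.22
n5 red mean [164.8 167.7] axis deg cw from up (mod 180) 33.4 extent -124.0 28.0 green [207.6 124.4]
n5 needle deg 71.3 = mm 3.55 share 0.96
[[0.29, 0.41], [0.33, 0.38], [0.37, 0.34], [0.4, 0.3], [0.43, 0.26], [0.45, 0.22], [0.47, 0.17], [0.48, 0.12], [0.49, 0.07], [0.5, 0.02], [0.5, -0.02], [0.49, -0.07], [0.48, -0.12], [0.47, -0.17], [0.45, -0.22], [0.43, -0.26], [0.4, -0.3]]
```

View pics/w4.png

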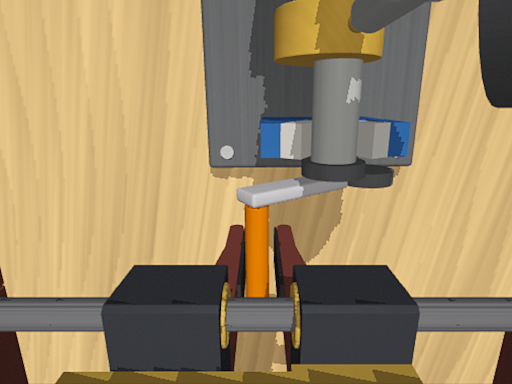

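Emit:
send_rows:
  targets:
    - {"fingers": 213,"offset": [0,0.15,-0.2],"twist": 0}
    - {"fingers": 213,"offset": [0,0.15,-0.2],"twist": 0}
    - {"fingers": 213,"offset": [0,0.17,-0.19],"twist": 0}
    - {"fingers": 213,"offset": [0,0.17,-0.19],"twist": 0}
    - {"fingers": 213,"offset": [0,0.19,-0.17],"twist": 0}
    - {"fingers": 213,"offset": [0,0.19,-0.17],"twist": 0}
    - {"fingers": 213,"offset": [0,0.2,-0.15],"twist": 0}
    - {"fingers": 213,"offset": [0,0.2,-0.15],"twist": 0}

```text
time_s: 14.55
tcp_pos: [540.6, -191.7, 120.6]
ee_rot: [0.0, 0.642, 0.767, 0.0]
wrist_force: [-2.5, -0.2, -0.4]
grip_width: 14.4
```

```bash
cat >> h.py <<'E'
def turn(tag,a):
    go((np.sin(a)*50,-104,95+50*np.cos(a)-18.7));s=status.observe();p=np.array(s["tcp_pos"][:2])-O
    x=p@[np.cos(W),np.sin(W)];print("tcp fixture x",round(x,1),"crank if pushed +:",np.round(np.arcsin((x-(s["grip_width"]-12)/2)/50),3)," if pushed -:",np.round(np.arcsin((x+(s["grip_width"]-12)/2)/50),3));needle(279.6-34.8,tag);ang(tag)
E
python3 -c "
from h import *
turn('n6',-.6)"
```

```text
t 14.55 tcp [ 540.6 -191.7  120.6] j [ 0.61  0.48 -0.49  1.87  0.29  0.87  0.16] tilt [ 0.  0. -1.] F [-2.5 -0.2 -0.4] w 14.4
shift cm [-0.02 -0.32  0.3 ] twist deg -0.2
tcp fixture x -25.0 crank if pushed +: -0.552  if pushed -: -0.496
n6 red mean [163.  177.5] axis deg cw from up (mod 180) 28.3 extent -134.0 22.0 green [214.5 138.1]
n6 needle deg 126.0 = mm 6.28 share 0.99
```

Emit:
send_rows:
  targets:
    - {"fingers": 213,"offset": [0,0.22,-0.08],"twist": 0}
    - {"fingers": 213,"offset": [0,0.23,-0.07],"twist": 0}
    - {"fingers": 213,"offset": [0,0.23,-0.06],"twist": 0}
    - {"fingers": 213,"offset": [0,0.23,-0.05],"twist": 0}
    - {"fingers": 213,"offset": [0,0.24,-0.04],"twist": 0}
    - {"fingers": 213,"offset": [0,0.24,-0.04],"twist": 0}
    - {"fingers": 213,"offset": [0,0.24,-0.03],"twist": 0}
    - {"fingers": 213,"offset": [0,0.24,-0.01],"twist": 0}

```text
time_s: 15.6
tcp_pos: [559.0, -188.6, 124.3]
ee_rot: [0.0, 0.642, 0.767, 0.0]
wrist_force: [-2.9, -1.0, 0.3]
grip_width: 14.5
```

```bash
python3 -c "
from h import *
turn('n7',-.15)"
```

```text
t 15.6 tcp [ 559.  -188.6  124.3] j [ 0.59  0.49 -0.49  1.83  0.29  0.89  0.15] tilt [ 0. -0. -1.] F [-2.9 -1.   0.3] w 14.5
shift cm [ 0.   -0.12 -0.14] twist deg -0.21
tcp fixture x -6.3 crank if pushed +: -0.152  if pushed -: -0.102
n7 red mean [160.7 178.4] axis deg cw from up (mod 180) 30.3 extent -135.0 42.0 green [215.  136.8]
n7 needle deg 158.1 = mm 7.89 share 0.99
```

Emit:
send_rows:
  targets:
    - {"fingers": 213,"offset": [0,0.23,-0.01],"twist": 0}
    - {"fingers": 213,"offset": [0,0.24,0],"twist": 0}
    - {"fingers": 213,"offset": [0,0.24,0],"twist": 0}
    - {"fingers": 213,"offset": [0,0.24,0],"twist": 0}
    - {"fingers": 213,"offset": [0,0,0],"twist": 0}
    - {"fingers": 213,"offset": [0,0,0],"twist": 0}
    - {"fingers": 213,"offset": [0,0,0],"twist": 0}
    - {"fingers": 213,"offset": [0,0,0],"twist": 0}

```text
time_s: 16.65
tcp_pos: [568.4, -186.9, 124.5]
ee_rot: [0.0, 0.642, 0.767, 0.0]
wrist_force: [0.5, 0.1, 1.0]
grip_width: 14.6
```

```bash
python3 -c "
from h import *
turn('n8',0.05)"
```

```text
t 16.65 tcp [ 568.4 -186.9  124.5] j [ 0.58  0.51 -0.49  1.81  0.29  0.9   0.14] tilt [ 0.001 -0.    -1.   ] F [0.5 0.1 1. ] w 14.6
shift cm [ 0.   -0.07 -0.17] twist deg -0.2
tcp fixture x 3.2 crank if pushed +: 0.038  if pushed -: 0.091
n8 red mean [162.5 172.7] axis deg cw from up (mod 180) 32.7 extent -129.0 33.0 green [215.6 138. ]
n8 needle deg 164.4 = mm 8.2 share 1.0
```

Emit:
send_rows:
  targets:
    - {"fingers": 213,"offset": [0,0.24,0],"twist": 0}
    - {"fingers": 213,"offset": [0,0.24,0.02],"twist": 0}
    - {"fingers": 213,"offset": [0,0.24,0.03],"twist": 0}
    - {"fingers": 213,"offset": [0,0.24,0.04],"twist": 0}
    - {"fingers": 213,"offset": [0,0.24,0.05],"twist": 0}
    - {"fingers": 213,"offset": [0,0.24,0.05],"twist": 0}
    - {"fingers": 213,"offset": [0,0,0],"twist": 0}
    - {"fingers": 213,"offset": [0,0,0],"twist": 0}

```text
time_s: 17.7
tcp_pos: [582.7, -184.3, 122.6]
ee_rot: [0.0, 0.642, 0.767, 0.0]
wrist_force: [0.2, 0.4, -0.7]
grip_width: 14.6
```

```bash
python3 -c "
from h import *
turn('n9',0.35)"
```

```text
t 17.7 tcp [ 582.7 -184.3  122.6] j [ 0.56  0.53 -0.48  1.78  0.3   0.91  0.13] tilt [ 0.001  0.    -1.   ] F [ 0.2  0.4 -0.7] w 14.6
shift cm [ 0.   -0.07 -0.06] twist deg -0.2
tcp fixture x 17.8 crank if pushed +: 0.336  if pushed -: 0.392
n9 red mean [161.1 182.1] axis deg cw from up (mod 180) 23.1 extent -140.0 66.0 green [217.2 139.8]
n9 needle deg 165.4 = mm 8.25 share 0.99
```

Emit:
send_rows:
  targets:
    - {"fingers": 213,"offset": [0,0.23,0.07],"twist": 0}
    - {"fingers": 213,"offset": [0,0.23,0.08],"twist": 0}
    - {"fingers": 213,"offset": [0,0.22,0.09],"twist": 0}
    - {"fingers": 213,"offset": [0,0.22,0.1],"twist": 0}
    - {"fingers": 213,"offset": [0,0.22,0.11],"twist": 0}
    - {"fingers": 213,"offset": [0,0.21,0.12],"twist": 0}
    - {"fingers": 213,"offset": [0,0,0],"twist": 0}
    - {"fingers": 213,"offset": [0,0,0],"twist": 0}

```text
time_s: 18.75
tcp_pos: [595.7, -182.0, 116.9]
ee_rot: [0.0, 0.642, 0.767, 0.0]
wrist_force: [-0.6, -0.1, -0.3]
grip_width: 14.4
```

```bash
python3 -c "
from h import *
turn('n10',0.6)"
```

```text
t 18.75 tcp [ 595.7 -182.   116.9] j [ 0.55  0.55 -0.48  1.75  0.31  0.91  0.12] tilt [ 0.001  0.    -1.   ] F [-0.6 -0.1 -0.3] w 14.4
shift cm [ 0.01 -0.28 -0.07] twist deg -0.2
tcp fixture x 31.0 crank if pushed +: 0.638  if pushed -: 0.7
n10 red mean [162.9 179.5] axis deg cw from up (mod 180) 26.2 extent -136.0 40.0 green [215.9 138.9]
n10 needle deg 154.3 = mm 7.69 share 1.0
```

Emit:
send_rows:
  targets:
    - {"fingers": 213,"offset": [0,-0.28,-0.17],"twist": 0}
    - {"fingers": 213,"offset": [0,-0.28,-0.15],"twist": 0}
    - {"fingers": 213,"offset": [0,-0.29,-0.13],"twist": 0}
    - {"fingers": 213,"offset": [0,-0.29,-0.11],"twist": 0}
    - {"fingers": 213,"offset": [0,-0.29,-0.1],"twist": 0}
    - {"fingers": 213,"offset": [0,-0.29,-0.08],"twist": 0}
    - {"fingers": 213,"offset": [0,-0.29,-0.06],"twist": 0}
    - {"fingers": 213,"offset": [0,-0.22,-0.04],"twist": 0}

```text
time_s: 19.8
tcp_pos: [573.1, -186.0, 125.1]
ee_rot: [-0.0, 0.642, 0.767, -0.0]
wrist_force: [1.8, 1.4, -0.5]
grip_width: 14.1
```

Emit:
send_rows:
  targets:
    - {"fingers": 213,"offset": [0,0,0],"twist": 0}
    - {"fingers": 213,"offset": [0,0,0],"twist": 0}
    - {"fingers": 213,"offset": [0,0,0],"twist": 0}
    - {"fingers": 213,"offset": [0,0,0],"twist": 0}
    - {"fingers": 213,"offset": [0,0,0],"twist": 0}
    - {"fingers": 213,"offset": [0,0,0],"twist": 0}
    - {"fingers": 213,"offset": [0,0,0],"twist": 0}
    - {"fingers": 213,"offset": [0,0,0],"twist": 0}

```text
time_s: 20.8
tcp_pos: [573.4, -186.0, 125.2]
ee_rot: [-0.0, 0.642, 0.767, -0.0]
wrist_force: [-0.4, 0.7, 0.5]
grip_width: 14.7
```

```bash
python3 -c "
from h import *
turn('n11',0.2)
cv2.imwrite('pics/w5.png',eyes.capture('wrist'))"
```

```text
t 20.8 tcp [ 573.4 -186.   125.2] j [ 0.58  0.51 -0.48  1.8   0.29  0.91  0.14] tilt [-0. -0. -1.] F [-0.4  0.7  0.5] w 14.7
shift cm [ 0.    0.16 -0.01] twist deg -0.21
tcp fixture x 8.4 crank if pushed +: 0.141  if pushed -: 0.195
n11 red mean [159.9 178.8] axis deg cw from up (mod 180) 27.5 extent -137.0 57.0 green [217.2 141.1]
n11 needle deg 169.4 = mm 8.45 share 0.99
```

View pics/w5.png

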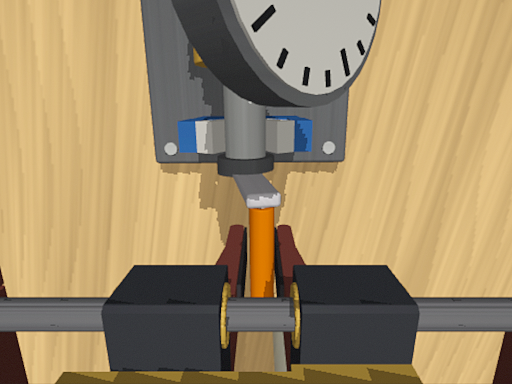

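Emit:
send_rows:
  targets:
    - {"fingers": 110,"offset": [0,0,0],"twist": 0}
    - {"fingers": 110,"offset": [0,0,0],"twist": 0}
    - {"fingers": 110,"offset": [0,0,0],"twist": 0}
    - {"fingers": 110,"offset": [0,0,0],"twist": 0}
    - {"fingers": 110,"offset": [0,0,0],"twist": 0}
    - {"fingers": 110,"offset": [0,0,-0.5],"twist": 0}
    - {"fingers": 110,"offset": [0,0,-1],"twist": 0}
    - {"fingers": 110,"offset": [0,0,-1.5],"twist": 0}

```text
time_s: 21.9
tcp_pos: [573.4, -185.9, 156.0]
ee_rot: [-0.0, 0.642, 0.767, -0.0]
wrist_force: [1.2, 0.3, 0.5]
grip_width: 50.0
```

Emit:
send_rows:
  targets:
    - {"fingers": 110,"offset": [0,0,-2],"twist": 0}
    - {"fingers": 110,"offset": [0,0,-2],"twist": 0}
    - {"fingers": 110,"offset": [0,0,-2],"twist": 0}
    - {"fingers": 110,"offset": [0,0,-2],"twist": 0}
    - {"fingers": 110,"offset": [0,0,-1],"twist": 0}
    - {"fingers": 110,"offset": [0,0,0],"twist": 0}
    - {"fingers": 110,"offset": [0,0,0],"twist": 0}
    - {"fingers": 110,"offset": [0,0,0],"twist": 0}

```text
time_s: 22.9
tcp_pos: [573.0, -185.9, 244.3]
ee_rot: [-0.001, 0.642, 0.767, -0.0]
wrist_force: [-0.2, 0.8, 0.8]
grip_width: 50.0
```

```bash
python3 -c "
from h import *
turn('n12',0.2)
im=eyes.capture('wrist');s=cv2.resize(eyes.capture('scene')[140:300,70:290],None,fx=2.4,fy=2.4,interpolation=cv2.INTER_CUBIC)
for y in (-77,-130):
  for x in (-6,6): print(y,proj('wrist',fx((50*np.sin(.2)+x,y,144))))
m=cv2.inRange(cv2.cvtColor(im,cv2.COLOR_BGR2HSV),(3,150,120),(16,255,255))
for r in range(100,300,16):
  q=np.flatnonzero(m[r])
  if len(q): print(r,q.min(),q.max())
cv2.imwrite('pics/end.png',s)"
```

```text
t 22.9 tcp [ 573.  -185.9  244.3] j [ 0.61  0.39 -0.52  1.68  0.21  1.13  0.21] tilt [-0.001  0.    -1.   ] F [-0.2  0.8  0.8] w 50.0
shift cm [-0.02  0.22 11.9 ] twist deg -0.2
tcp fixture x 7.9 crank if pushed +: -0.223  if pushed -: 0.568
n12 red mean [159.1 178.7] axis deg cw from up (mod 180) 27.4 extent -137.0 45.0 green [215.2 138.5]
n12 needle deg 168.9 = mm 8.42 share 0.99
-77 [255.50557493 161.76146475]
-77 [270.07202539 161.68815911]
-130 [256.04007234 222.10054023]
-130 [269.85718269 222.03339604]
164 255 268
180 255 268
196 255 268
212 255 268
```

View pics/end.png

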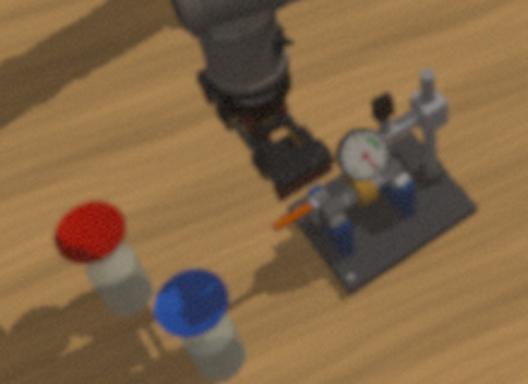

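The hand is clear of everything, the needle stays at the peak reading (8.4 mm), the crank is at about 0.2 rad, and the shaft lies in the Vs. I'm handing the job in.

```bash
python3 -c "
from h import *
print(arm.finish_job())"
```

```text
the job is handed in; nothing more can be done
None
```

The job is handed in, with the ring's high spot up, the plunger resting on it and the gripper clear of everything. The robot clock stood at about 23 s of the 69 s allowed.

- **Lowering:** I took the indicator by its black knob and lowered it about 35 mm. The needle then read 3.3 mm, in the green arc, and still read 3.35 mm after I let go.
- **Turning:** I pushed the orange pin gently between loosely set fingers, at no more than about 4 N. I turned the crank from -1.0 rad to +0.64 rad from upright.

| Crank angle (rad) | Needle reading (mm) |
|---|---|
| -0.98 | 3.55 |
| -0.55 | 6.28 |
| -0.15 | 7.89 |
| 0.04 | 8.20 |
| 0.34 | 8.25 |
| 0.64 | 7.69 |

- **High spot:** These readings put the peak at about 0.2 rad, so I turned the crank back there.
- **Last checks:** With the hand off, the needle read 8.4 mm, the highest reading found and well short of the 15.5 mm limit. The wrist camera showed the pin within about 1 mm of where 0.2 rad puts it. In the scene picture the shaft lay in both Vs; the bottles looked undisturbed, but I did not measure them. The bowl was outside that picture, though the arm never went near it.

No check failed or disagreed. I did not measure the tip height directly; that it is over 127.2 mm rests on the needle standing at its peak. The hand-in reported no verdict.

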